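Pour the leftover capacitors back into their clasp-lid box

TASK

Take the yellow cup out of its inclined rack, pour all eight capacitors from it into the open grey box, and put the empty cup back in the rack as it stood. Close the box's lid and press it down until the clasp snaps over it, so that it stays fully shut. Leave the multimeter, the solder reel and the screwdriver where they are.

Things in the scene. Friction and masses are not known exactly. Their poses are not given: they have to be found in the camera images.
- rack: inclined cup rack of blue sheet steel, fixed; base plate 120 x 110 mm. Origin: on the bench under its base; z up, x the level way the cup leans. Foot ledge and back plate (80 mm tall, 74 wide) lean 30 degrees from vertical towards its +x; two cheeks, 68 mm apart inside, 20 mm high along the cup, flank the cup's foot. Open at its top and -x side: the cup slides out along its axis
- rack_seat (a point): where the centre of the cup's underside rests on the rack's ledge: (-30, 0, 25) mm in the rack's frame. A cup put back stands on the ledge and leans on the back plate, its axis 30 degrees from vertical towards the rack's +x
- cup: yellow plastic cup, straight and round, 62 mm outer diameter, 100 mm tall, wall 2.5 mm, about 70 g, no handle. Origin: centre of its underside; z along its axis to the mouth. It holds the eight capacitors and leans 30 degrees in the rack. All slide out only when its axis is some 120 to 130 degrees from upright: grip it about square to its axis, tool tilted
- cup_rim (a point): centre of the cup's mouth, 100 mm from its underside
- box: grey component box fixed to the bench, 150 mm (x) by 170 mm (y), 75 mm high, walls and floor 3 mm, open on top while its lid is up. Origin: centre of its underside; z up; its front, with the clasp, faces its -x; the lid is hinged along its +x rim
- lid (a joint): angle of the box's blue lid (152 x 170 x 6 mm): 0 = flat shut on the box, grows as it opens, pi/2 = upright, stop at 1.95. The stiff hinge keeps it wherever it is left. Coming down it meets the clasp at about 0.1 rad and stops there; pressed harder on its front part (about 9 to 12 N) it pushes past and the clasp snaps over its edge and keeps it at 0
- lid_hinge (a point): point on the lid's hinge line, middle of its width, at the lid's lower face: (75, 0, 75.5) mm in the box's frame
- lid_edge (a point): middle of the lid's free front edge, on its upper (outer) face, 152 mm from the hinge; that face looks to the box's +x when the lid is upright and up when shut
- clasp (a joint): angle of the steel spring clasp, 50 mm wide, in the middle of the box's front: 0 = at rest, grows as its top is pushed outward, springs back by itself. Its lip reaches 5 mm over the shut lid's front edge; its tab ends 110 mm above the bench and 15 mm in front of the box's front face
- cap0: one of eight like capacitors: blue-sleeved can with silvery top, 18 mm diameter, 25 mm long, 11 g. Origin: centre of one end face, z along the can; the eight start in the cup
- cap1: one of eight like capacitors: blue-sleeved can with silvery top, 18 mm diameter, 25 mm long, 11 g. Origin: centre of one end face, z along the can; the eight start in the cup
- cap2: one of eight like capacitors: blue-sleeved can with silvery top, 18 mm diameter, 25 mm long, 11 g. Origin: centre of one end face, z along the can; the eight start in the cup
- cap3: one of eight like capacitors: blue-sleeved can with silvery top, 18 mm diameter, 25 mm long, 11 g. Origin: centre of one end face, z along the can; the eight start in the cup
- cap4: one of eight like capacitors: blue-sleeved can with silvery top, 18 mm diameter, 25 mm long, 11 g. Origin: centre of one end face, z along the can; the eight start in the cup
- cap5: one of eight like capacitors: blue-sleeved can with silvery top, 18 mm diameter, 25 mm long, 11 g. Origin: centre of one end face, z along the can; the eight start in the cup
- cap6: one of eight like capacitors: blue-sleeved can with silvery top, 18 mm diameter, 25 mm long, 11 g. Origin: centre of one end face, z along the can; the eight start in the cup
- cap7: one of eight like capacitors: blue-sleeved can with silvery top, 18 mm diameter, 25 mm long, 11 g. Origin: centre of one end face, z along the can; the eight start in the cup
- meter: bystander: yellow and black hand multimeter lying flat, 165 x 80 x 34 mm. Origin: centre of its underside, x along it
- reel: bystander: solder reel standing on its flange, 60 mm diameter, 46 mm tall. Origin: centre of its underside
- driver: bystander: screwdriver lying on the bench, about 170 mm long. Origin: underside of its middle, x along it
Mind the look-alikes: they are no part of the job. What is meant by the rack is not brown, purple or red, and is the larger of those in its own colour.

How it is judged:
By the outcome, as a careful person would: the job done as asked, in the order asked, and still so for the second after the job is handed in, with the robot touching nothing.
It also fails if it takes over 72 s, if anything falls off the work surface, if the arm or the gripper's body presses on something with over 40 N, if the wrist force passes 120 N, or if a joint passes its speed limit or range.

ROBOT

A 6-joint arm with a two-finger parallel gripper is mounted at the origin on the work surface. World frame = base frame: x ahead of the robot, y to its left, z up, the work surface at z = 0. Lengths are in mm, angles in rad, forces in N, time in s.
With the tool pointing down it reaches from about 350 to 975 mm from the base axis. Payload 7.1 kg.
Tool frame: the origin (TCP) lies at the very end of the fingers, on their centre line; the grasp point (between the pads) lies 19 mm behind it; z points along the fingers, y is the line along which they close (so a half turn about z gives the same grasp; the last joint's range is limited). The gripper opens to 88 mm and grips with 3 to 60 N. Pads are 20 mm wide; open, the fingers measure 115 mm over their backs; the gripper's body (75 mm by 178 mm) begins 61 mm behind the grasp point.
Start: joints at [-1.168, 0.423, 1.63, -0, 1.089, -0.019], TCP at [255.892, -570.196, 222.675] pointing down, gripper open.
Joint ranges: [-3, 3], [-0.9, 2.11], [0.09, 2.58], [-1.31, 4.45], [0.11, 2.69], [-2.54, 2.54]. Speed limits (rad/s): [2.39, 2.39, 3.01, 3.14, 3.14, 3.14].

INTERFACE

Orientations are given as a rotation vector (axis times angle).
In Python, from workcell import ctrl, optics gives the robot as it stands.
- The arm moves only by the shell command python3 -m jog 'ROWS'. ROWS is JSON, a list of rows, each a list of 7 numbers: the shift along the tool's x, y, z in units of 40 mm (1.0 is 40 mm), then the turn, a rotation vector about the tool's x, y, z in units of 6 degrees (1.0 is 6 degrees), then the opening, from 0 (shut) to 1 (fully open). A call has 1 to 20 rows; each row shifts and turns the commanded pose from where the row before left it, along the tool's axes as they then stand; what a row does not reach is not made up. A row lasts 1/10 s, in which the tool goes at most 50 mm and 8.59 degrees, less where a joint would pass 70% of its speed; a pose out of reach is approached as far as the arm can. A call is refused whole if a number of a shift passes 1 or a number of a turn 1, either way. A call with a gripper value outside its range is refused whole. The fingers move at their own pace and stop on an object; the grip force is fixed at half the most. Time passes only in rows, so rows that do not move let the fingers close. It gives the time, the measured TCP pose, the force, the opening and the grip force at its end, in the units of the state.
- ctrl.get_obs(): the state, without advancing time (a new reading comes with each control period).
- optics.get_image(name): name is "side" or "top" or "wrist"; returns the picture (480x640x3 uint8, red, green, blue); there is no depth.
- optics.camera_model(name): a dict with "fov_y" (degrees; the focal length in pixels is half the picture's height over the tangent of half this angle, whatever the lens; pixels are square), "cx", "cy" (the principal point, pixels), "view" (4x4, takes a point from world to camera coordinates); the wrist camera has in their place "hand_eye" (4x4, takes a point from camera to tool coordinates, whose origin is the TCP and whose axes are the flange's). Camera axes: x right, y up, looking along -z (the intrinsics and any distortion apply to the point x, -y, -z); pixel columns grow to the right and rows downward; lengths in mm; the calibration is good to about 2 mm. A picture is of the moment at which its call begins: read the wrist's pose just before it. camera_model takes no time and is no camera call.
- ctrl.close_job(): hands the job in; it is judged then, once.
Trained networks look in the newest picture that a camera, given by its name, has taken for a name from the list of things; names that differ only in an ending like _2 or _b are one class to them, and where a whole thing is asked for, a point or a joint stands for the part that bears it (a point fixed in the world has none). Each returns a list of dicts, best first, with "conf" (0 to 1); they miss things now and then, are a little off and sometimes report something else, mostly with a low value. They report only what shows in the picture. A call takes as long as a camera call. They do not tell look-alikes from the thing itself.
- optics.masks_of(target, camera): "pixels" (480x640 bool, what is visible of it) and "extent" ([centre column, centre row, width, height] in pixels, round what is visible of it).
The state is a dict: "t": time; "qpos": joint angles; "qvel": joint speeds; "joint_torque": joint torques, N m; "ee_pos": TCP position; "orientation": TCP orientation; "ft_force": force on the tool from outside, world axes, zero at the start; "moment": the same for the moment, N m; "width": finger opening in mm; "grasp_force": force on a finger pad.
Only numpy, scipy, OpenCV 4.12 (cv2) and the standard library are available. Lean on these libraries where they do the work, as an engineer would, in place of code of your own. Each camera call takes 0.05 s, during which the arm holds its last target. There are 200 camera calls.

## Working session

There is one attempt and no reset: what is moved stays moved. The work goes in short steps, Python scripts to look and compute and a shell command to move; the robot and the scene stay as the last step left them, time stands still between calls to the robot, and variables do not carry over. Pictures are saved under pics/ and viewed, at most 10 in all, crops included, and the job is handed in when it is done.

```bash
ls; mkdir -p pics; python3 - <<'E'
from workcell import ctrl, optics
import cv2,numpy as np
a=optics.get_image("top");b=optics.get_image("side")
cv2.imwrite("pics/top.png",a[:,:,::-1]);cv2.imwrite("pics/side.png",b[:,:,::-1])
np.set_printoptions(precision=4,suppress=True)
for n in("top","side","wrist"):print(n,optics.camera_model(n))
print(ctrl.get_obs())
E
```

```text
pics
top {'fov_y': 53.50630564246359, 'cx': 314.6555576686515, 'cy': 244.0646720865391, 'view': array([[   -0.0262,    -0.9995,    -0.0183,    59.638 ],
       [    0.9904,    -0.0284,     0.1351,  -510.1478],
       [   -0.1356,    -0.0146,     0.9907, -1067.3795],
       [    0.    ,     0.    ,     0.    ,     1.    ]])}
side {'fov_y': 53.47620562269456, 'cx': 311.47873688110934, 'cy': 243.727339869426, 'view': array([[   -0.9846,    -0.1746,     0.0083,   505.0037],
       [    0.1003,    -0.5257,     0.8447,  -113.7228],
       [   -0.1431,     0.8325,     0.5351, -1070.6902],
       [    0.    ,     0.    ,     0.    ,     1.    ]])}
wrist {'fov_y': 63.87886304238744, 'cx': 320.15028624341954, 'cy': 238.73597570586324, 'hand_eye': array([[   0.0009,    0.9651,    0.262 ,   71.4672],
       [   1.    ,   -0.0009,   -0.0002,   -0.0507],
       [   0.    ,    0.262 ,   -0.9651, -161.3987],
       [   0.    ,    0.    ,    0.    ,    1.    ]])}
{'t': 0.1, 'qpos': array([-1.168 ,  0.4238,  1.6306, -0.    ,  1.0886, -0.019 ]), 'qvel': array([ 0.0019, -0.0016, -0.0026,  0.0001,  0.0003,  0.    ]), 'joint_torque': array([ -0.0003, -54.5616, -27.4326,   0.0646,   0.0188,  -0.    ]), 'ee_pos': array([ 255.6928, -569.7915,  222.0032]), 'orientation': array([-3.0707, -0.6574,  0.0004]), 'ft_force': array([-0.9295,  0.7572,  0.1933]), 'moment': array([-0.0463, -0.0209,  0.0123]), 'grasp_force': 0.0, 'width': 87.72077283151106}
```

View pics/top.png

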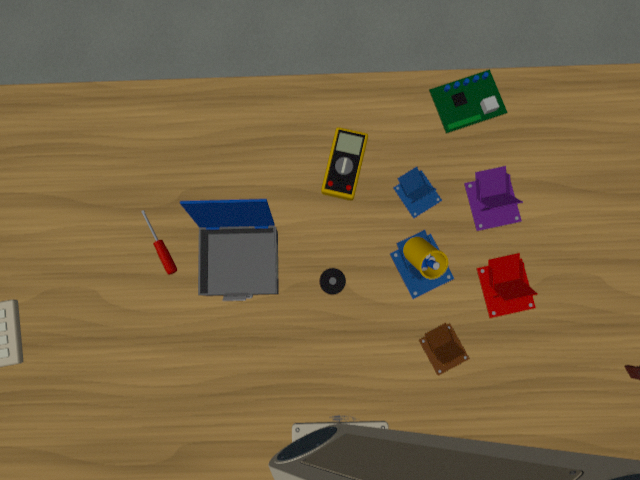

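View pics/side.png

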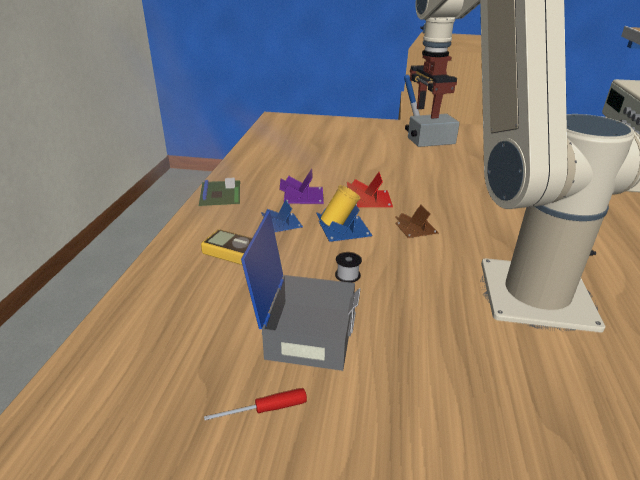

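The top picture shows two blue racks: a small empty one at (418,191) and a larger one at (422,263) holding the yellow cup. Brown, purple and red are excluded by colour, so the larger blue rack at (422,263) is the one meant. The box is at (238,262), its lid raised at row 200–228. I'll confirm in one enlarged crop.

```bash
python3 - <<'E'
import cv2,numpy as np
a=cv2.imread("pics/top.png");b=cv2.imread("pics/side.png")
z=lambda im,x,y,w,h,W,H:cv2.resize(im[y:y+h,x:x+w],(W,H),interpolation=cv2.INTER_CUBIC)
# rack 385..465 x 225..305 (5x) ; box 178..288 x 195..305 (400/110=3.636)
top=np.hstack([z(a,385,225,80,80,400,400),z(a,180,200,100,100,400,400)])
bot=np.hstack([z(b,310,180,80,40,400,200),z(a,380,160,80,40,400,200)])
cv2.imwrite("pics/crop.png",np.vstack([top,bot]))
E
```

```text
(no output)
```

View pics/crop.png

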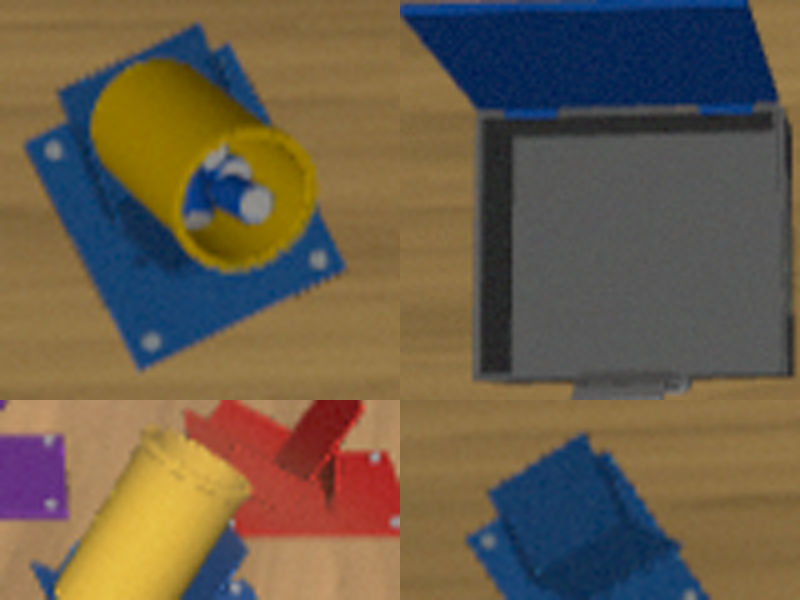

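Confirmed: the larger blue rack holds the cup (base corners at top pixels (390,254), (413,299), (454,279), (431,234)); the small empty blue one is a look-alike. The cup holds the capacitors and leans lower-right in the picture. Next I'll fit both poses.

```bash
cat > h.py <<'E'
import numpy as np,cv2
from scipy.spatial.transform import Rotation as R
from scipy.optimize import least_squares
from workcell import ctrl, optics
np.set_printoptions(precision=2,suppress=True)
def proj(n,P,T=None):
    m=optics.camera_model(n);f=240/np.tan(np.radians(m["fov_y"]/2))
    if n=="wrist":V=np.linalg.inv((T if T is not None else tcp())@m["hand_eye"])
    else:V=m["view"]
    c=np.atleast_2d(P)@V[:3,:3].T+V[:3,3]
    return np.c_[m["cx"]+f*c[:,0]/-c[:,2],m["cy"]-f*c[:,1]/-c[:,2]]
def tcp():
    o=ctrl.get_obs();T=np.eye(4);T[:3,:3]=R.from_rotvec(o["orientation"]).as_matrix();T[:3,3]=o["ee_pos"];return T
def place(p,L): # p=(x,y,yaw)
    c,s=np.cos(p[2]),np.sin(p[2]);L=np.atleast_2d(L)
    return L@np.array([[c,s,0],[-s,c,0],[0,0,1]])+[p[0],p[1],0]
def ground(n,uv,z=0):
    m=optics.camera_model(n);f=240/np.tan(np.radians(m["fov_y"]/2));V=np.linalg.inv(m["view"])
    d=V[:3,:3]@[(uv[0]-m["cx"])/f,-(uv[1]-m["cy"])/f,-1];return V[:3,3]+d*(z-V[2,3])/d[2]
E
python3 - <<'E'
from h import *
rk=np.array([(390,254.4),(413,299),(454,278.6),(431,234)])
print([ground("top",u) for u in rk])
L=np.array([(-60,55,3),(60,55,3),(60,-55,3),(-60,-55,3)],float)
for k in range(4):
  LL=np.roll(L,k,0)
  s=least_squares(lambda p:(proj("top",place(p,LL))-rk).ravel(),[500,-180,[0,1.57,3.14,-1.57][k]])
  print("rack",k,s.x,np.abs(s.fun).max())
bx=np.array([(198.7,295),(277,294.5),(276,226),(198.7,227)])
B=np.array([(-75,85,75),(-75,-85,75),(75,-85,75),(75,85,75)],float)
s=least_squares(lambda p:(proj("top",place(p,B))-bx).ravel(),[450,200,0]);print("box",s.x,s.fun)
b=s.x
for a in (1.5,1.7,1.9):
  e=[(75-152*np.cos(a),y,75.5+152*np.sin(a)) for y in(85,-85)]
  print(a,proj("top",place(b,e)).ravel(),proj("side",place(b,e)).ravel())
for n in("reel","meter","driver"):
  for c in("top",):
    for d in optics.masks_of(n,c)[:2]:print(n,c,d["conf"],d["extent"],ground(c,d["extent"][:2]))
for c in("top","side"):
    for d in optics.masks_of("cup",c)[:2]:print("cup",c,d["conf"],d["extent"])
E
```

```text
[array([ 486.48, -132.23,    0.  ]), array([ 379.84, -180.99,    0.  ]), array([ 424.95, -279.72,    0.  ]), array([ 532.67, -232.1 ,    0.  ])]
rack 0 [ 456.61 -205.8    -2.54] 43.27300785241039
rack 1 [ 457.   -205.98    2.91] 53.22509205414056
rack 2 [ 456.61 -205.8     0.6 ] 43.272992978088496
rack 3 [ 457.   -205.98   -0.23] 53.225238288492505
box [474.53 217.69  -0.01] [ 0.34 -0.15 -1.14 -1.03 -0.55  0.38  1.38  0.9 ]
1.5 [179.78 220.1  267.59 218.3 ] [264.08 260.07 287.6  211.15]
1.7 [180.25 204.82 267.59 202.99] [246.17 258.47 272.31 210.07]
1.9 [181.61 190.85 267.94 189.  ] [229.24 259.96 257.73 211.76]
reel top 0.79 [332.8, 282.0, 23.1, 25.3] [424.73   5.63   0.  ]
meter top 0.6 [345.1, 164.4, 50.5, 73.4] [710.65 -33.39   0.  ]
driver top 0.61 [165.5, 258.4, 23.4, 31.9] [492.03 404.1    0.  ]
cup top 0.62 [425.1, 256.9, 41.2, 41.9]
```

```bash
python3 - <<'E'
from h import *
rk=np.array([(390,254.4),(413,299),(454,278.6),(431,234)])
L=np.array([(-60,-55,2),(60,-55,2),(60,55,2),(-60,55,2)],float)
s=least_squares(lambda p:(proj("top",place(p,L))-rk).ravel(),[456,-206,-2.71]);r=s.x
print("rack",r,s.fun)
b=np.array([474.5,217.7,-.01])
print("mouth px",proj("top",place(r,[(20,0,111.6)])),"seen 435,264.6 roughly; world",place(r,[(20,0,111.6)]))
A=cv2.imread("pics/top.png");S=cv2.imread("pics/side.png")
t=np.linspace(0,2*np.pi,40);ax=np.array([.5,0,.866]);e1=np.array([0,1,0]);e2=np.cross(ax,e1)
circ=lambda h:np.array([-30,0,25])+h*ax+31*(np.outer(np.cos(t),e1)+np.outer(np.sin(t),e2))
B=[np.array([(-75,85,z),(-75,-85,z),(75,-85,z),(75,85,z),(-75,85,z)]) for z in(0,75)]
a=1.74
lid=np.array([(75-152*np.cos(a)*k,y,75.5+152*np.sin(a)*k) for k,y in((0,85),(1,85),(1,-85),(0,-85))])
out=[]
for n,im,win in(("top",A,[(385,225,80,80),(180,195,107,107)]),("side",S,[(310,175,70,70),(235,210,160,160)])):
  for (x,y,w,h),W in zip(win,(300,300)):
    k=W/w;c=cv2.resize(im[y:y+h,x:x+w],(W,W),interpolation=cv2.INTER_CUBIC)
    for P in [place(r,L),place(r,circ(0)),place(r,circ(100))]+[place(b,q) for q in B+[lid]]:
      q=((proj(n,P)-[x,y]+.5)*k).astype(np.int32);cv2.polylines(c,[q],False,(0,255,0),1)
    out.append(c)
cv2.imwrite("pics/ov.png",np.vstack([np.hstack(out[:2]),np.hstack(out[2:])]))
E
```

```text
rack [ 455.85 -205.83   -2.72] [-0.45 -0.61  0.01  0.57  0.68  0.36 -0.25 -0.35]
mouth px [[436.9  270.16]] seen 435,264.6 roughly; world [[ 437.64 -214.1   111.6 ]]
```

View pics/ov.png

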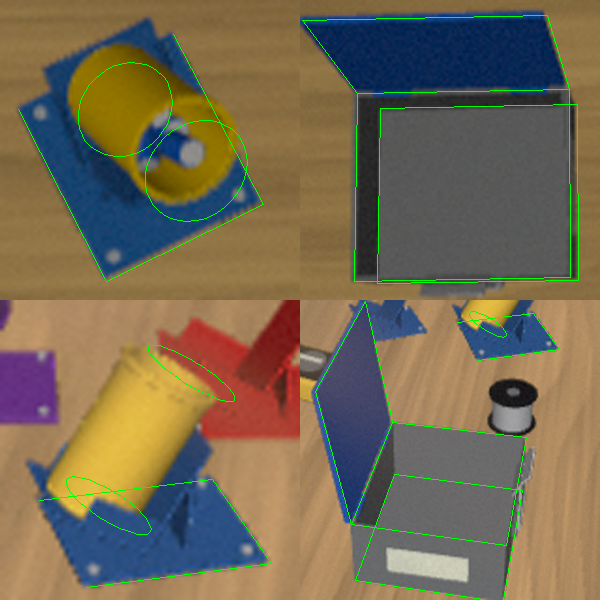

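The overlay shows the box and lid (angle 1.74) fitting well in both views. The rack base fits too, but the cup sits some 10–15 mm further toward the plate's −x, so the rack origin isn't the plate centre. I'll fit the cup's silhouette directly.

```bash
python3 - <<'E'
from h import *
from scipy.optimize import minimize
import cv2
K=4
M={}
for n,(x,y,w,h) in(("top",(385,220,85,85)),("side",(305,180,70,60))):
  im=cv2.resize(cv2.imread(f"pics/{n}.png")[y:y+h,x:x+w],None,fx=K,fy=K,interpolation=cv2.INTER_CUBIC)
  hs=cv2.cvtColor(im,cv2.COLOR_BGR2HSV);m=cv2.inRange(hs,(20,140,60),(32,255,255))
  m=cv2.morphologyEx(m,cv2.MORPH_OPEN,np.ones((9,9)))
  c=max(cv2.findContours(m,cv2.RETR_EXTERNAL,cv2.CHAIN_APPROX_NONE)[0],key=cv2.contourArea)
  g=np.zeros(m.shape,np.uint8);cv2.fillPoly(g,[cv2.convexHull(c)],1);M[n]=(g,x,y);print(n,cv2.boundingRect(c))
t=np.linspace(0,2*np.pi,60)
def iou(p,names):
  yaw=p[3];tilt=p[4];ax=np.array([np.sin(tilt)*np.cos(yaw),np.sin(tilt)*np.sin(yaw),np.cos(tilt)])
  e1=np.array([-np.sin(yaw),np.cos(yaw),0]);e2=np.cross(ax,e1);r=[]
  ring=31*(np.outer(np.cos(t),e1)+np.outer(np.sin(t),e2))
  P=np.vstack([p[:3]+ring,p[:3]+100*ax+ring])
  for n in names:
    g,x,y=M[n];q=((proj(n,P)-[x,y]+.5)*K*16).astype(np.int32)
    s=np.zeros(g.shape,np.uint8);cv2.fillPoly(s,[cv2.convexHull(q)],1,shift=4)
    r.append((s&g).sum()/(s|g).sum())
  return r
r=np.array([455.85,-205.83,-2.72]);b0=place(r,[(-42,0,25)])[0]
for nm in(["top","side"],):
  f=lambda d:-sum(iou([*(b0+d[:3]),-2.72+d[3]/100,np.pi/6],nm))
  best=minimize(f,[0,0,0,0],method="Nelder-Mead",options=dict(initial_simplex=np.vstack([np.zeros(4),np.eye(4)*8])))
  f3=lambda d:-sum(iou([*(b0+np.r_[d[:2],0]),-2.72,np.pi/6],nm))
  b3=minimize(f3,[0,0],method="Nelder-Mead",options=dict(initial_simplex=np.vstack([np.zeros(2),np.eye(2)*8])))
  for d in(best.x,np.r_[b3.x,0,0]):
    p=[*(b0+d[:3]),-2.72+d[3]/100,np.pi/6];c,s=np.cos(2.72),np.sin(2.72)
    q=np.array(p[:2])-r[:2];print("cup base",np.array(p),iou(p,nm),"in plate frame",c*q[0]-s*q[1],s*q[0]+c*q[1])
E
```

```text
top (73, 68, 184, 168)
side (66, 26, 149, 153)
cup base [ 495.21 -187.27   28.01   -2.68    0.52] [np.float64(0.9518815246419033), np.float64(0.9083028318243113)] in plate frame -43.50954037167495 -0.8273256822637514
cup base [ 496.27 -189.52   25.     -2.72    0.52] [np.float64(0.9339873387135746), np.float64(0.8959898154042012)] in plate frame -43.5507201391282 1.6604626485434313
```

Cup underside measured at about (495.5, −188.5, 25.5), leaning 30° towards azimuth −2.7 rad; the height agrees with the 25 mm given. I'll move now, logging joint and pose samples to fit the arm's kinematics for reach checks.

```bash
cat > log.sh <<'E'
python3 - <<'P'
from workcell import ctrl
import json
o=ctrl.get_obs()
open("log.txt","a").write(json.dumps([list(map(float,o[k])) for k in("qpos","ee_pos","orientation")])+"\n")
P
E
chmod +x log.sh; ./log.sh
python3 -m jog '[[0,-0.5,-1,0,0,0,1],[0,-0.5,-1,0,0,0,1],[0.5,-0.5,-0.5,0,0,1,1],[0.5,-0.5,0,0,0,1,1],[0.5,-0.5,0,0,0,1,1],[0,0,0,0,0,0,1]]'; ./log.sh
python3 -m jog '[[0,-0.5,0,1,0,0,1],[0,-0.5,0,1,0,0,1],[0,-0.5,0,1,0,0,1],[0,-0.5,0,1,0,0,1],[0,0,0,0,0,0,1]]'; ./log.sh
python3 -m jog '[[0.5,-0.5,0,0,1,0,1],[0.5,-0.5,0,0,1,0,1],[0.5,-0.5,0,0,1,0,1],[0.5,0,0,0,1,0,1],[0,0,0,0,0,0,1]]'; ./log.sh
cat log.txt
```

```text
t: 0.95
ee_pos: [278.7, -456.1, 323.1]
orientation: [-3.137, -0.169, -0.001]
ft_force: [-0.2, -0.2, -0.3]
width: 87.8
grasp_force: 0.0
t: 1.45
ee_pos: [268.9, -380.9, 334.4]
orientation: [-2.717, -0.147, 0.031]
ft_force: [-0.7, -0.6, -0.2]
width: 87.9
grasp_force: 0.0
t: 1.95
ee_pos: [341.6, -322.8, 371.0]
orientation: [-2.66, -0.022, -0.536]
ft_force: [-0.6, -0.5, 0.4]
width: 88.3
grasp_force: 0.0
[[-1.1679877543650519, 0.4233176145024725, 1.6300596325302186, -1.7289929256085502e-05, 1.0885741139962957, -0.019002001001775556], [255.85246277625262, -570.095963124177, 222.4762660015827], [-3.0716365053494514, -0.6576165967927671, 0.00013107010177508156]]
[[-1.044914360203134, 0.1825886986461595, 1.7249346765408133, 0.0007103567754420199, 1.2339664710921132, 0.41799022362762706], [278.697385483756, -456.0629019659889, 323.1371178304399], [-3.1368292783832428, -0.16901409692142513, -0.0010113702548797572]]
[[-1.0826285029184808, 0.2706308029029516, 1.647690367836964, 0.15246809999478647, 1.6169489072983643, 0.35652741549096933], [268.91859824690704, -380.8654660090838, 334.41048126330526], [-2.716871967878264, -0.14720467712625265, 0.03130428950007397]]
[[-1.124863562307817, 0.1355252047714448, 1.7890096176555006, 0.5343114342643878, 1.479811094318828, 0.30741518253579625], [341.569598461608, -322.8232769418043, 370.96439848808416], [-2.660399771213682, -0.022479303946411736, -0.5358894270774925]]
```

```bash
cat >> h.py <<'E'
import json
def rz(a):return R.from_euler("z",a).as_matrix()
def ry(a):return R.from_euler("y",a).as_matrix()
def fk(q,p,s4=1,s6=1):
    s0,lat,H,L1,e,L2,Lt,o4,c=p[:9]
    A=rz(q[0]);P=A@[s0,lat,H];A=A@ry(q[1]);P=P+A@[0,0,L1];A=A@ry(q[2]);P=P+A@[e,0,L2]
    A=A@rz(s4*q[3]);A=A@ry(q[4]);P=P+A@[o4,0,Lt];A=A@rz(s6*q[5]+c)
    return P,A
E
python3 - <<'E'
from h import *
D=[json.loads(l) for l in open("log.txt")]
best=None
for s4 in(1,-1):
 for s6 in(1,-1):
  for c in(np.pi/2,-np.pi/2):
   def f(p):
    r=[]
    for q,P,O in D:
     a,A=fk(q,p,s4,s6);r+=list(a-P)+list(300*(A-R.from_rotvec(O).as_matrix()).ravel())
    return np.array(r+[(p[0])/300,p[4]/300,p[7]/300])
   s=least_squares(f,[0,0,300,450,0,450,250,0,c])
   print(s4,s6,c,s.cost,s.x)
   if best is None or s.cost<best[0]:best=(s.cost,s4,s6,list(s.x),np.abs(s.fun).max())
print(best);json.dump(best[1:4],open("fk.json","w"))
E
```

```text
1 1 1.5707963267948966 0.033238766920040956 [ -0.05  11.9  312.24 562.96  77.2  484.87 309.63   0.     1.57]
1 1 -1.5707963267948966 1440000.0332387662 [ -0.05  11.9  312.24 562.96  77.2  484.87 309.63   0.    -1.57]
1 -1 1.5707963267948966 40258.07341042668 [ -0.05  11.9  312.24 562.96  77.2  484.87 309.63   0.     2.11]
1 -1 -1.5707963267948966 40258.07341036438 [ -0.05  11.9  312.24 562.96  77.2  484.87 309.63   0.    -4.17]
-1 1 1.5707963267948966 112439.0533760329 [ -274.61    45.59  -849.59   181.83 -1100.52   366.5   -106.48    19.2
     1.59]
-1 1 -1.5707963267948966 112439.05337716038 [ -274.61    45.59  -849.59   181.83 -1100.52   366.5   -106.48    19.2
    -4.69]
-1 -1 1.5707963267948966 153248.0551814777 [ -274.61    45.59  -849.59   181.83 -1100.52   366.5   -106.48    19.2
     2.12]
-1 -1 -1.5707963267948966 153248.0551812853 [ -274.61    45.59  -849.59   181.83 -1100.52   366.5   -106.48    19.2
    -4.16]
(np.float64(0.033238766920040956), 1, 1, [np.float64(-0.05212523792782787), np.float64(11.90157914981662), np.float64(312.2375825158474), np.float64(562.9597133517851), np.float64(77.1997180878744), np.float64(484.87323839406486), np.float64(309.6343721552638), np.float64(0.0008379857494632629), np.float64(1.5707963267948963)], np.float64(0.257332393626248))
```

```bash
cat >> h.py <<'E'
FP=json.load(open("fk.json"))[2] if __import__("os").path.exists("fk.json") else None
LO=np.array([-3,-.9,.09,-1.31,.11,-2.54]);HI=np.array([3,2.11,2.58,4.45,2.69,2.54])
def ik(P,A,seed=None,n=12):
    rng=np.random.default_rng(0);S=[]
    seeds=[seed] if seed is not None else [LO+(HI-LO)*rng.random(6) for _ in range(n)]
    for q0 in seeds:
        f=lambda q:np.r_[fk(q,FP)[0]-P,300*(fk(q,FP)[1]-A).ravel()]
        s=least_squares(f,np.clip(q0,LO+1e-3,HI-1e-3),bounds=(LO,HI),max_nfev=60)
        if s.cost<2 and not any(np.abs(s.x-t).max()<.05 for t in S):S.append(s.x)
    return S
def frame(z,y):
    z=np.array(z)/np.linalg.norm(z);y=np.array(y)-np.dot(y,z)*z;y/=np.linalg.norm(y);return np.c_[np.cross(y,z),y,z]
def bodyz(P,A): # lowest z of body (61..200 behind grasp)
    return min((P+A@[sx*37.5,sy*89,-19-b])[2] for sx in(-1,1) for sy in(-1,1) for b in(61,200))
CUP=np.array([495.5,-188.5,25.5]);YAW=-2.71
def axis(az,inc):return np.array([np.sin(inc)*np.cos(az),np.sin(inc)*np.sin(az),np.cos(inc)])
E
python3 - <<'E'
from h import *
r=np.radians;u=axis(YAW,r(30));lat=np.array([-np.sin(YAW),np.cos(YAW),0])
for T in(35,45):
  z=np.array([np.sin(r(T))*np.cos(YAW),np.sin(r(T))*np.sin(YAW),-np.cos(r(T))])
  for sg in(1,-1):
    A=frame(z,sg*lat);P=CUP+65*u+14*z
    for q in ik(P,A):print("rack T",T,sg,P,q,"bodyz",bodyz(P,A),"x.u",A[:,0]@u)
T=45;phi=r(15)
for haz in(-90,-60,-120,90):
  u2=axis(r(haz),r(125));h=np.array([np.cos(r(haz)),np.sin(r(haz)),0]);m=-np.array([h[0]*.574,h[1]*.574,.819])
  l=np.array([-h[1],h[0],0]);mouth=np.array([474,218,115])-h*25
  for ch in(1,-1):
   for rho in(30,60,90):
    z=-np.sin(phi)*u2+np.cos(phi)*(np.cos(r(rho))*ch*l+np.sin(r(rho))*m)
    for sg in(1,-1):
      y=sg*np.cross(z,u2);A=frame(z,y);P=mouth-35*u2+14*z
      # sg gives x.u sign
      for q in ik(P,A,n=6):print("pour",haz,ch,rho,"x.u %.2f"%(A[:,0]@u2),"z",z,q,"bz %.0f"%bodyz(P,A))
E
```

```text
rack T 35 1 [ 458.69 -205.45   70.32] [-0.23  0.71  1.7  -0.38  1.26  1.13] bodyz 114.34656980589774 x.u -0.9063077870366499
rack T 35 -1 [ 458.69 -205.45   70.32] [-0.23  0.71  1.7  -0.38  1.26 -2.01] bodyz 114.34656980589774 x.u 0.9063077870366499
rack T 45 1 [ 456.99 -206.24   71.89] [-0.19  0.8   1.62 -0.43  1.42  1.17] bodyz 101.94419450980514 x.u -0.9659258262890682
rack T 45 -1 [ 456.99 -206.24   71.89] [-0.19  0.8   1.62 -0.43  1.42 -1.97] bodyz 101.94419450980514 x.u 0.9659258262890682
pour -90 1 30 x.u 0.97 z [ 0.84  0.49 -0.25] [0.46 0.89 2.46 3.08 1.54 0.74] bz 63
pour -90 1 30 x.u -0.97 z [ 0.84  0.49 -0.25] [ 0.46  0.89  2.46  3.08  1.54 -2.41] bz 63
pour -90 1 60 x.u 0.97 z [ 0.48  0.69 -0.54] [0.16 0.58 2.34 2.22 0.86 1.27] bz 106
pour -90 1 60 x.u -0.97 z [ 0.48  0.69 -0.54] [ 0.16  0.58  2.34  2.22  0.86 -1.87] bz 106
pour -90 1 90 x.u 0.97 z [ 0.    0.77 -0.64] [0.07 0.57 2.06 1.23 0.94 2.22] bz 149
pour -90 1 90 x.u -0.97 z [ 0.    0.77 -0.64] [ 0.07  0.57  2.06  1.23  0.94 -0.92] bz 149
pour -90 -1 30 x.u -0.97 z [-0.84  0.49 -0.25] [ 0.16  0.99  1.43  0.7   1.89
[... 2340 characters left out ...]
97 z [-0.48 -0.69 -0.54] [ 0.52  0.85  1.49 -0.37  1.75  0.75] bz 106
pour 90 1 60 x.u -0.97 z [-0.48 -0.69 -0.54] [ 0.52  0.85  1.49 -0.37  1.75 -2.39] bz 106
pour 90 1 90 x.u 0.97 z [-0.   -0.77 -0.64] [ 0.67  0.69  1.75 -0.66  1.39  1.03] bz 149
pour 90 1 90 x.u -0.97 z [-0.   -0.77 -0.64] [ 0.67  0.69  1.75 -0.66  1.39 -2.11] bz 149
pour 90 -1 60 x.u 0.97 z [ 0.48 -0.69 -0.54] [ 0.82  0.65  2.01 -1.12  1.16  1.57] bz 106
pour 90 -1 60 x.u -0.97 z [ 0.48 -0.69 -0.54] [ 0.82  0.65  2.01 -1.12  1.16 -1.58] bz 106
pour 90 -1 90 x.u 0.97 z [ 0.   -0.77 -0.64] [ 0.67  0.69  1.75 -0.66  1.39  1.03] bz 149
pour 90 -1 90 x.u -0.97 z [ 0.   -0.77 -0.64] [ 0.67  0.69  1.75 -0.66  1.39 -2.11] bz 149
```

```bash
cat >> h.py <<'E'
def exp_(w):return R.from_rotvec(w).as_matrix()
def plan(P,A,N,start=None,quiet=False):
    if start is None:T=tcp();P0,A0=T[:3,3],T[:3,:3]
    else:P0,A0=start
    w=R.from_matrix(A0.T@A).as_rotvec()/N;E=exp_(w)
    S=sum(np.linalg.matrix_power(E,k) for k in range(N))
    t=np.linalg.solve(S,A0.T@(np.array(P)-P0))
    row=np.r_[t/40,np.degrees(w)/6]
    q=ctrl.get_obs()["qpos"] if start is None else ik(P0,A0,seed=plan.q)[0];p,a=P0,A0;mx=0;mz=1e9;ok=True
    for k in range(N):
        p=p+a@t;a=a@E;s=ik(p,a,seed=q)
        if not s:ok=False;break
        mx=max(mx,np.max(np.abs(s[0]-q)/np.array([2.39,2.39,3.01,3.14,3.14,3.14])/.07));q=s[0];mz=min(mz,bodyz(p,a),p[2])
    plan.q=q
    print(N,"rows",np.round(row,3).tolist(),"ok",ok,"speed %.2f"%mx,"|t|%.0f |w|%.1f"%(np.linalg.norm(t),np.degrees(np.linalg.norm(w))),"minz %.0f"%mz,"q",q)
    return np.array(P),A
def rackpose(s,back=0,T=45,depth=14,dz=0):
    r=np.radians(T);z=np.array([np.sin(r)*np.cos(YAW),np.sin(r)*np.sin(YAW),-np.cos(r)]);u=axis(YAW,np.pi/6)
    lat=np.array([-np.sin(YAW),np.cos(YAW),0]);return CUP+s*u+(depth-back)*z+[0,0,dz],frame(z,lat)
E
python3 - <<'E'
from h import *
P,A=rackpose(65,110)
s=plan(P+[0,0,150],A,16)
plan(P,A,5,start=s)
E
```

```text
16 rows [0.375, -0.163, 0.099, -0.295, -0.742, -0.153] ok True speed 0.46 |t|17 |w|4.9 minz 300 q [-0.13  0.59  1.38 -0.4   1.85  1.04]
5 rows [0.53, -0.0, 0.53, 0.0, 0.0, 0.0] ok True speed 0.22 |t|30 |w|0.0 minz 150 q [-0.13  0.76  1.45 -0.39  1.63  1.13]
```

```bash
python3 -m jog '[[0.375,-0.163,0.099,-0.295,-0.742,-0.153,1],[0.375,-0.163,0.099,-0.295,-0.742,-0.153,1],[0.375,-0.163,0.099,-0.295,-0.742,-0.153,1],[0.375,-0.163,0.099,-0.295,-0.742,-0.153,1],[0.375,-0.163,0.099,-0.295,-0.742,-0.153,1],[0.375,-0.163,0.099,-0.295,-0.742,-0.153,1],[0.375,-0.163,0.099,-0.295,-0.742,-0.153,1],[0.375,-0.163,0.099,-0.295,-0.742,-0.153,1],[0.375,-0.163,0.099,-0.295,-0.742,-0.153,1],[0.375,-0.163,0.099,-0.295,-0.742,-0.153,1],[0.375,-0.163,0.099,-0.295,-0.742,-0.153,1],[0.375,-0.163,0.099,-0.295,-0.742,-0.153,1],[0.375,-0.163,0.099,-0.295,-0.742,-0.153,1],[0.375,-0.163,0.099,-0.295,-0.742,-0.153,1],[0.375,-0.163,0.099,-0.295,-0.742,-0.153,1],[0.375,-0.163,0.099,-0.295,-0.742,-0.153,1],[0.4,0,0.4,0,0,0,1],[0,0,0,0,0,0,1],[0,0,0,0,0,0,1]]'
cat > wv.py <<'E'
import sys
from h import *
T=tcp();im=optics.get_image("wrist").copy();c=cv2.cvtColor(im,cv2.COLOR_RGB2BGR)
cv2.imwrite("pics/wraw.png",c)
t=np.linspace(0,2*np.pi,60);u=axis(YAW,np.pi/6);e1=np.array([-np.sin(YAW),np.cos(YAW),0]);e2=np.cross(u,e1)
for s in(0,100):
    q=proj("wrist",CUP+s*u+31*(np.outer(np.cos(t),e1)+np.outer(np.sin(t),e2)),T)
    cv2.polylines(c,[q.astype(np.int32)],False,(0,255,0),1)
cv2.imwrite(sys.argv[1],c);np.save("wT.npy",T);print(T[:3,3],T[:3,:3])
E
python3 wv.py pics/w1.png
```

```text
t: 3.85
ee_pos: [528.2, -173.3, 277.4]
orientation: [2.697, 0.595, -1.119]
ft_force: [0.1, -0.3, 0.4]
width: 87.5
grasp_force: 0.0
[ 528.15 -173.26  277.37] [[ 0.64  0.42 -0.64]
 [ 0.3  -0.91 -0.29]
 [-0.71 -0.   -0.71]]
```

View pics/w1.png

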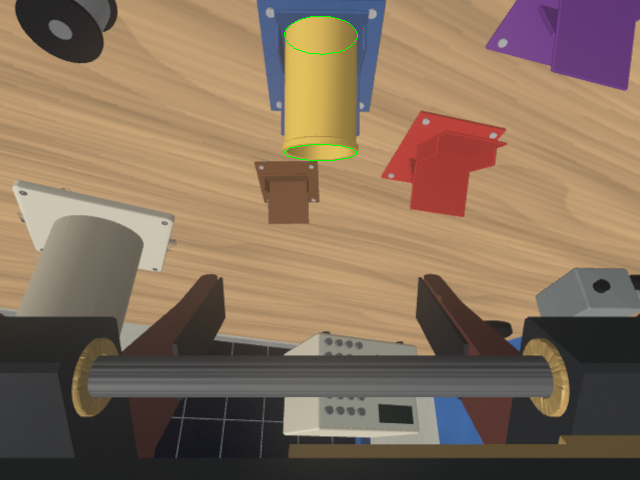

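The wrist picture shows the cup at columns 285–357, rows 15–160, matching the projected model to about 1–2 px and centred between the fingers. I'll approach.

```bash
python3 - <<'E'
from h import *
s=plan(*rackpose(65,110),4); s=plan(*rackpose(65,0),5,start=s)
print(s[0])
E
```

```text
4 rows [0.564, 0.001, 0.572, -0.002, -0.003, 0.006] ok True speed 0.24 |t|32 |w|0.0 minz 150 q [-0.13  0.76  1.45 -0.39  1.63  1.13]
5 rows [-0.0, 0.0, 0.55, 0.0, 0.0, 0.0] ok True speed 0.19 |t|22 |w|0.0 minz 72 q [-0.19  0.8   1.62 -0.43  1.42  1.17]
[ 456.99 -206.24   71.89]
```

```bash
python3 -m jog '[[0.564,0,0.572,0,0,0,1],[0.564,0,0.572,0,0,0,1],[0.564,0,0.572,0,0,0,1],[0.564,0,0.572,0,0,0,1],[0,0,0.5,0,0,0,1],[0,0,0.5,0,0,0,1],[0,0,0.5,0,0,0,1],[0,0,0.5,0,0,0,1],[0,0,0.5,0,0,0,1],[0,0,0.25,0,0,0,1],[0,0,0,0,0,0,1],[0,0,0,0,0,0,0.9]]'
python3 -m jog '[[0,0,0,0,0,0,0.6],[0,0,0,0,0,0,0.6],[0,0,0,0,0,0,0.6],[0,0,0,0,0,0,0.6],[0,0,0,0,0,0,0.6],[0,0,0,0,0,0,0.6],[0,0,0,0,0,0,0.6],[0,0,0,0,0,0,0.6]]'
```

```text
t: 5.1
ee_pos: [457.3, -205.2, 71.8]
orientation: [2.699, 0.594, -1.115]
ft_force: [0.1, 0.3, 0.4]
width: 82.9
grasp_force: 0.0
t: 5.9
ee_pos: [456.6, -204.8, 71.2]
orientation: [2.699, 0.595, -1.117]
ft_force: [2.7, -0.8, 5.6]
width: 62.1
grasp_force: 30.0
```

```bash
python3 -c "
from h import *;np.save('gT.npy',tcp())"
python3 -m jog '[[-0.24,0,-0.065,0,0,0,0.5],[-0.48,0,-0.13,0,0,0,0.5],[-0.72,0,-0.194,0,0,0,0.5],[-0.72,0,-0.194,0,0,0,0.5],[-0.72,0,-0.194,0,0,0,0.5],[-0.72,0,-0.194,0,0,0,0.5],[-0.72,0,-0.194,0,0,0,0.5],[-0.5,0,-0.3,0,0,0,0.5],[0,0,0,0,0,0,0.5]]'
cat >> h.py <<'E'
def pour(lean,mouth,haz=-110,rho=90,T=45):
    # pose with the cup's mouth centre at `mouth`, axis `lean` deg from up towards azimuth haz, grip 65+offset as taken
    r=np.radians;u=axis(r(haz),r(lean));h=np.array([np.cos(r(haz)),np.sin(r(haz)),0])
    phi=r(60-T);n=np.array([h[0]*np.cos(r(lean)),h[1]*np.cos(r(lean)),-np.sin(r(lean))]);l=np.array([-h[1],h[0],0])
    z=-np.sin(phi)*u+np.cos(phi)*(np.sin(r(rho))*n+np.cos(r(rho))*l)
    A=frame(z,np.cross(-u,z)*-1);
    if A[:,0]@u>0:A=frame(z,-A[:,1])
    return np.array(mouth)-35*u+14*z,A
E
python3 - <<'E'
from h import *
s=plan(*pour(32,(470,60,270)),16)
s=plan(*pour(32,(462,240,255)),8,start=s)
s=plan(*pour(80,(462,250,150)),12,start=s)
s=plan(*pour(128,(462,245,125)),14,start=s)
E
```

```text
t: 6.8
ee_pos: [370.3, -245.6, 250.2]
orientation: [2.7, 0.593, -1.113]
ft_force: [0.3, 0.7, -1.3]
width: 62.5
grasp_force: 30.0
16 rows [0.366, -0.232, -0.308, -0.328, 0.017, -0.339] ok True speed 0.27 |t|21 |w|2.8 minz 230 q [ 0.44  0.49  1.72 -0.5   1.52  0.97]
8 rows [0.412, -0.216, -0.32, 0.0, 0.0, 0.0] ok True speed 0.20 |t|23 |w|0.0 minz 215 q [ 0.68  0.63  1.51 -0.36  1.67  1.12]
12 rows [0.138, -0.007, 0.143, -0.0, 0.667, 0.0] ok True speed 0.36 |t|8 |w|4.0 minz 130 q [0.48 0.42 1.9  0.09 0.76 0.77]
14 rows [0.004, 0.003, -0.015, 0.0, 0.571, 0.0] ok True speed 0.79 |t|1 |w|3.4 minz 131 q [ 0.09  0.52  2.23  1.69  0.81 -1.07]
```

```bash
python3 - <<'E'
from h import *
s=plan(*pour(32,(440,60,280)),16)
s=plan(*pour(32,(440,240,280)),8,start=s)
s=plan(*pour(80,(445,255,155)),14,start=s)
s=plan(*pour(128,(450,248,125)),18,start=s)
E
```

```text
16 rows [0.331, -0.266, -0.296, -0.328, 0.017, -0.339] ok True speed 0.28 |t|21 |w|2.8 minz 240 q [ 0.46  0.44  1.78 -0.49  1.52  0.99]
8 rows [0.387, -0.192, -0.36, 0.0, 0.0, 0.0] ok True speed 0.20 |t|22 |w|0.0 minz 240 q [ 0.7   0.58  1.54 -0.35  1.7   1.12]
14 rows [0.141, -0.001, 0.153, -0.0, 0.571, 0.0] ok True speed 0.32 |t|8 |w|3.4 minz 135 q [0.51 0.4  1.93 0.08 0.75 0.8 ]
18 rows [-0.0, 0.01, -0.005, 0.0, 0.444, 0.0] ok True speed 0.64 |t|0 |w|2.7 minz 135 q [ 0.11  0.51  2.25  1.71  0.81 -1.1 ]
```

```bash
python3 -m jog '[[0.331,-0.266,-0.296,-0.328,0.017,-0.339,0.5],[0.331,-0.266,-0.296,-0.328,0.017,-0.339,0.5],[0.331,-0.266,-0.296,-0.328,0.017,-0.339,0.5],[0.331,-0.266,-0.296,-0.328,0.017,-0.339,0.5],[0.331,-0.266,-0.296,-0.328,0.017,-0.339,0.5],[0.331,-0.266,-0.296,-0.328,0.017,-0.339,0.5],[0.331,-0.266,-0.296,-0.328,0.017,-0.339,0.5],[0.331,-0.266,-0.296,-0.328,0.017,-0.339,0.5],[0.331,-0.266,-0.296,-0.328,0.017,-0.339,0.5],[0.331,-0.266,-0.296,-0.328,0.017,-0.339,0.5],[0.331,-0.266,-0.296,-0.328,0.017,-0.339,0.5],[0.331,-0.266,-0.296,-0.328,0.017,-0.339,0.5],[0.331,-0.266,-0.296,-0.328,0.017,-0.339,0.5],[0.331,-0.266,-0.296,-0.328,0.017,-0.339,0.5],[0.331,-0.266,-0.296,-0.328,0.017,-0.339,0.5],[0.331,-0.266,-0.296,-0.328,0.017,-0.339,0.5]]'
python3 -m jog '[[0.387,-0.192,-0.36,0,0,0,0.5],[0.387,-0.192,-0.36,0,0,0,0.5],[0.387,-0.192,-0.36,0,0,0,0.5],[0.387,-0.192,-0.36,0,0,0,0.5],[0.387,-0.192,-0.36,0,0,0,0.5],[0.387,-0.192,-0.36,0,0,0,0.5],[0.387,-0.192,-0.36,0,0,0,0.5],[0.387,-0.192,-0.36,0,0,0,0.5],[0,0,0,0,0,0,0.5],[0,0,0,0,0,0,0.5]]'
python3 - <<'E'
from h import *
a=optics.get_image("top");b=optics.get_image("side")
c=cv2.cvtColor(np.hstack([a[120:420,120:520],b[120:420,150:550]]),cv2.COLOR_RGB2BGR)
cv2.imwrite("pics/carry.png",c)
s=plan(*pour(80,(445,255,155)),14)
s=plan(*pour(128,(450,248,125)),18,start=s)
E
```

```text
t: 8.4
ee_pos: [442.4, 70.2, 236.6]
orientation: [2.116, 1.49, -0.84]
ft_force: [0.1, -0.2, -2.4]
width: 62.7
grasp_force: 30.0
t: 9.4
ee_pos: [442.4, 248.9, 236.7]
orientation: [2.116, 1.488, -0.841]
ft_force: [0.4, -0.5, -1.4]
width: 62.6
grasp_force: 30.0
14 rows [0.141, 0.0, 0.148, -0.003, 0.573, 0.001] ok True speed 0.32 |t|8 |w|3.4 minz 135 q [0.51 0.4  1.93 0.08 0.75 0.8 ]
18 rows [-0.0, 0.01, -0.005, 0.0, 0.444, 0.0] ok True speed 0.64 |t|0 |w|2.7 minz 135 q [ 0.11  0.51  2.25  1.71  0.81 -1.1 ]
```

View pics/carry.png

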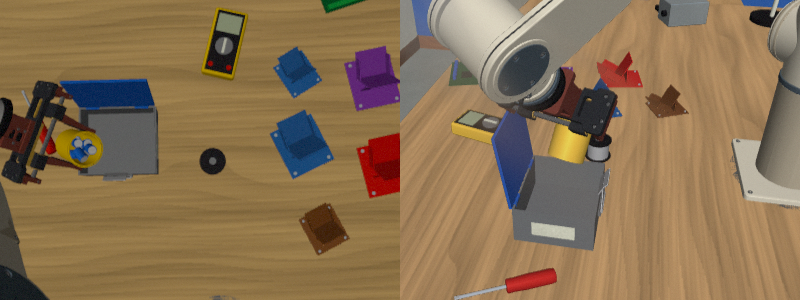

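The picture shows the cup held full over the box's near end (left half, at (85,148)), clear of the lid, and the rack empty. Now I'll pour.

```bash
python3 -m jog '[[0.141,0,0.148,-0.003,0.573,0,0.5],[0.141,0,0.148,-0.003,0.573,0,0.5],[0.141,0,0.148,-0.003,0.573,0,0.5],[0.141,0,0.148,-0.003,0.573,0,0.5],[0.141,0,0.148,-0.003,0.573,0,0.5],[0.141,0,0.148,-0.003,0.573,0,0.5],[0.141,0,0.148,-0.003,0.573,0,0.5],[0.141,0,0.148,-0.003,0.573,0,0.5],[0.141,0,0.148,-0.003,0.573,0,0.5],[0.141,0,0.148,-0.003,0.573,0,0.5],[0.141,0,0.148,-0.003,0.573,0,0.5],[0.141,0,0.148,-0.003,0.573,0,0.5],[0.141,0,0.148,-0.003,0.573,0,0.5],[0.141,0,0.148,-0.003,0.573,0,0.5]]'
python3 -m jog '[[0,0.01,-0.005,0,0.444,0,0.5],[0,0.01,-0.005,0,0.444,0,0.5],[0,0.01,-0.005,0,0.444,0,0.5],[0,0.01,-0.005,0,0.444,0,0.5],[0,0.01,-0.005,0,0.444,0,0.5],[0,0.01,-0.005,0,0.444,0,0.5],[0,0.01,-0.005,0,0.444,0,0.5],[0,0.01,-0.005,0,0.444,0,0.5],[0,0.01,-0.005,0,0.444,0,0.5],[0,0.01,-0.005,0,0.444,0,0.5],[0,0.01,-0.005,0,0.444,0,0.5],[0,0.01,-0.005,0,0.444,0,0.5],[0,0.01,-0.005,0,0.444,0,0.5],[0,0.01,-0.005,0,0.444,0,0.5],[0,0.01,-0.005,0,0.444,0,0.5],[0,0.01,-0.005,0,0.444,0,0.5],[0,0.01,-0.005,0,0.444,0,0.5],[0,0.01,-0.005,0,0.444,0,0.5]]'
python3 -m jog '[[0,0,0,0,0,0,0.5],[0,0,0,0,0,0,0.5],[0,0,0,0,0,0,0.5],[0,0,0,0,0,0,0.5],[0,0,0,0,0,0,0.5],[0,0,0,0,0,0,0.5],[0,0,0,0,0,0,0.5],[0,0,0,0,0,0,0.5],[0,0,0,0,0,0,0.5],[0,0,0,0,0,0,0.5]]'
python3 - <<'E'
from h import *
a=optics.get_image("top");b=optics.get_image("side")
f=lambda i:cv2.resize(i,(400,400),interpolation=cv2.INTER_CUBIC)
c=cv2.cvtColor(np.hstack([f(a[180:320,150:290]),f(b[220:380,230:390])]),cv2.COLOR_RGB2BGR)
cv2.imwrite("pics/pour.png",c)
E
```

```text
t: 10.9
ee_pos: [457.2, 288.7, 135.8]
orientation: [-2.529, -1.773, -0.115]
ft_force: [-0.3, -1.1, -1.7]
width: 62.2
grasp_force: 30.0
t: 12.7
ee_pos: [463.6, 284.9, 139.2]
orientation: [-1.988, -1.394, -0.994]
ft_force: [0.8, -0.1, -0.5]
width: 62.3
grasp_force: 30.0
t: 13.7
ee_pos: [463.7, 285.8, 139.0]
orientation: [-1.987, -1.395, -0.992]
ft_force: [-0.0, -0.3, -1.2]
width: 62.2
grasp_force: 30.0
```

View pics/pour.png

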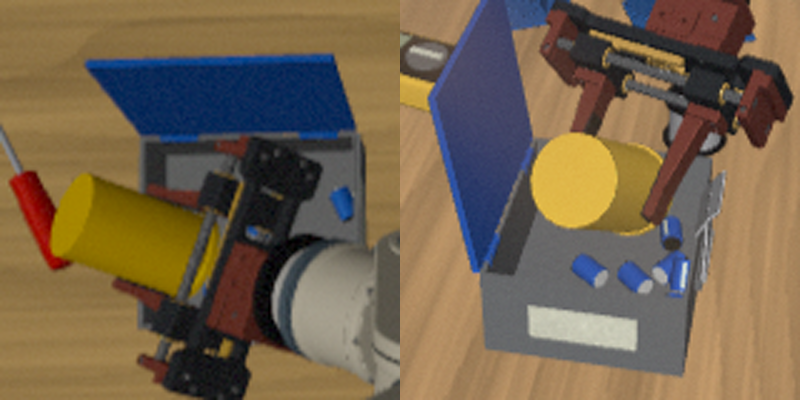

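Caps lie in the box (five in the side view near (590–680,233–277), another in the top view at (342,203)). I'll tilt a little further with a small shake, then bring the cup upright and count.

```bash
python3 -m jog '[[0,0,0,0,0.6,0,0.5],[0,0,0,0,0.6,0,0.5],[0.3,0,0,0,0,0,0.5],[-0.3,0,0,0,0,0,0.5],[0.3,0,0,0,0,0,0.5],[-0.3,0,0,0,0,0,0.5],[0,0,0,0,0,0,0.5],[0,0,0,0,0,0,0.5],[0,0,0,0,0,0,0.5],[0,0,0,0,0,0,0.5]]'
python3 - <<'E'
from h import *
s=plan(*pour(80,(445,255,175)),14)
s=plan(*pour(30,(440,230,280)),10,start=s)
s=plan(*pour(30,(440,60,280)),7,start=s)
E
```

```text
t: 14.8
ee_pos: [463.8, 285.9, 139.3]
orientation: [-1.89, -1.327, -1.097]
ft_force: [0.6, 1.1, 0.5]
width: 62.5
grasp_force: 30.0
14 rows [0.017, -0.013, -0.024, -0.0, -0.658, 0.002] ok True speed 0.95 |t|1 |w|3.9 minz 140 q [0.51 0.37 1.91 0.08 0.8  0.8 ]
10 rows [-0.197, 0.01, -0.167, 0.0, -0.833, 0.0] ok True speed 0.43 |t|10 |w|5.0 minz 161 q [ 0.69  0.59  1.54 -0.37  1.71  1.12]
7 rows [-0.403, 0.208, 0.403, 0.0, 0.0, 0.0] ok True speed 0.22 |t|24 |w|0.0 minz 240 q [ 0.46  0.46  1.77 -0.51  1.54  1.  ]
```

```bash
python3 -m jog '[[0.017,-0.013,-0.024,0,-0.5,0,0.5],[0.017,-0.013,-0.024,0,-0.5,0,0.5],[0.017,-0.013,-0.024,0,-0.5,0,0.5],[0.017,-0.013,-0.024,0,-0.5,0,0.5],[0.017,-0.013,-0.024,0,-0.5,0,0.5],[0.017,-0.013,-0.024,0,-0.5,0,0.5],[0.017,-0.013,-0.024,0,-0.5,0,0.5],[0.017,-0.013,-0.024,0,-0.5,0,0.5],[0.017,-0.013,-0.024,0,-0.5,0,0.5],[0.017,-0.013,-0.024,0,-0.5,0,0.5],[0.017,-0.013,-0.024,0,-0.5,0,0.5],[0.017,-0.013,-0.024,0,-0.5,0,0.5],[0.017,-0.013,-0.024,0,-0.5,0,0.5],[0.017,-0.013,-0.024,0,-0.5,0,0.5],[0,0,0,0,-0.5,0,0.5],[0,0,0,0,-0.5,0,0.5],[0,0,0,0,-0.5,0,0.5],[0,0,0,0,-0.5,0,0.5],[0,0,0,0,0,0,0.5]]'
python3 -m jog '[[-0.197,0.01,-0.167,0,-0.833,0,0.5],[-0.197,0.01,-0.167,0,-0.833,0,0.5],[-0.197,0.01,-0.167,0,-0.833,0,0.5],[-0.197,0.01,-0.167,0,-0.833,0,0.5],[-0.197,0.01,-0.167,0,-0.833,0,0.5],[-0.197,0.01,-0.167,0,-0.833,0,0.5],[-0.197,0.01,-0.167,0,-0.833,0,0.5],[-0.197,0.01,-0.167,0,-0.833,0,0.5],[-0.197,0.01,-0.167,0,-0.833,0,0.5],[-0.197,0.01,-0.167,0,-0.833,0,0.5]]'
python3 -m jog '[[-0.403,0.208,0.403,0,0,0,0.5],[-0.403,0.208,0.403,0,0,0,0.5],[-0.403,0.208,0.403,0,0,0,0.5],[-0.403,0.208,0.403,0,0,0,0.5],[-0.403,0.208,0.403,0,0,0,0.5],[-0.403,0.208,0.403,0,0,0,0.5],[-0.403,0.208,0.403,0,0,0,0.5],[0,0,0,0,0,0,0.5]]'
python3 - <<'E'
from h import *
a=optics.get_image("top");b=optics.get_image("side")
q=proj("top",np.array([[440,60,280.]]))[0].astype(int);print(q)
f=lambda i:cv2.resize(i,(400,400),interpolation=cv2.INTER_CUBIC)
x=q[0]-40;y=q[1]-40
c=cv2.cvtColor(np.hstack([f(a[195:305,185:295]),f(a[y:y+80,x:x+80])]),cv2.COLOR_RGB2BGR)
cv2.imwrite("pics/after.png",c)
plan.q=ctrl.get_obs()["qpos"]
G=np.load("gT.npy");Pg,Ag=G[:3,3],G[:3,:3];u=axis(YAW,np.pi/6)
s=plan(Pg+140*u,Ag,16);s=plan(Pg+15*u,Ag,8,start=s);print(Ag.T@u)
E
```

```text
t: 16.7
ee_pos: [456.7, 287.9, 155.5]
orientation: [-2.517, -1.77, -0.138]
ft_force: [-0.1, -0.2, -0.2]
width: 62.4
grasp_force: 30.0
t: 17.7
ee_pos: [440.7, 233.4, 238.7]
orientation: [2.106, 1.48, -0.85]
ft_force: [-0.3, -0.1, -0.3]
width: 62.4
grasp_force: 30.0
t: 18.5
ee_pos: [440.3, 61.5, 234.8]
orientation: [2.11, 1.479, -0.849]
ft_force: [-0.5, -0.4, -0.3]
width: 62.2
grasp_force: 30.0
[305 265]
16 rows [-0.248, 0.256, 0.333, 0.33, -0.011, 0.336] ok True speed 0.27 |t|20 |w|2.8 minz 192 q [-0.26  0.56  1.74 -0.46  1.51  1.07]
8 rows [0.377, 0.001, 0.102, 0.0, 0.0, 0.0] ok True speed 0.16 |t|16 |w|0.0 minz 84 q [-0.2   0.77  1.64 -0.43  1.43  1.16]
[-0.97 -0.   -0.26]
```

View pics/after.png

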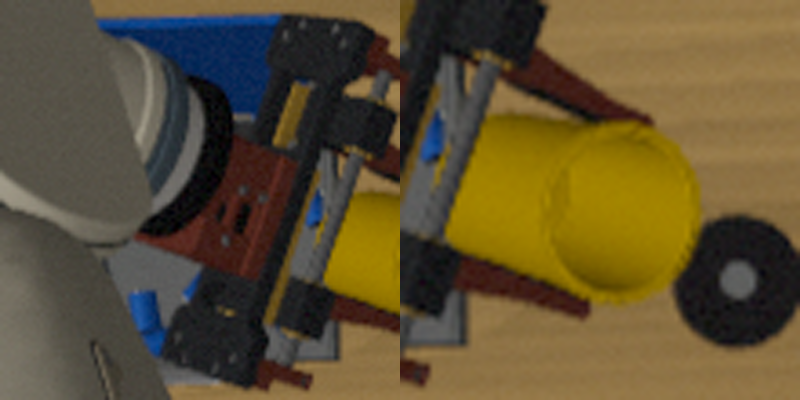

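The right half shows the cup mouth at (625,215) with an empty interior; the caps are in the box. Now I'll return the cup.

```bash
python3 -m jog '[[-0.248,0.256,0.333,0.33,-0.011,0.336,0.5],[-0.248,0.256,0.333,0.33,-0.011,0.336,0.5],[-0.248,0.256,0.333,0.33,-0.011,0.336,0.5],[-0.248,0.256,0.333,0.33,-0.011,0.336,0.5],[-0.248,0.256,0.333,0.33,-0.011,0.336,0.5],[-0.248,0.256,0.333,0.33,-0.011,0.336,0.5],[-0.248,0.256,0.333,0.33,-0.011,0.336,0.5],[-0.248,0.256,0.333,0.33,-0.011,0.336,0.5],[-0.248,0.256,0.333,0.33,-0.011,0.336,0.5],[-0.248,0.256,0.333,0.33,-0.011,0.336,0.5],[-0.248,0.256,0.333,0.33,-0.011,0.336,0.5],[-0.248,0.256,0.333,0.33,-0.011,0.336,0.5],[-0.248,0.256,0.333,0.33,-0.011,0.336,0.5],[-0.248,0.256,0.333,0.33,-0.011,0.336,0.5],[-0.248,0.256,0.333,0.33,-0.011,0.336,0.5],[-0.248,0.256,0.333,0.33,-0.011,0.336,0.5],[0,0,0,0,0,0,0.5],[0,0,0,0,0,0,0.5]]'
python3 - <<'E'
from h import *
G=np.load("gT.npy");Pg,Ag=G[:3,3],G[:3,:3];u=axis(YAW,np.pi/6);T=tcp()
print(Ag.T@(T[:3,3]-Pg-140*u),R.from_matrix(T[:3,:3].T@Ag).as_rotvec(degrees=True))
# keep 1.5 mm off the back plate on the way (retract along tool -z)
s=plan(Pg+20*u-1.5*Ag[:,2],Ag,9)
s=plan(Pg-0*u,Ag,6,start=s)
E
```

```text
t: 20.4
ee_pos: [394.6, -233.2, 192.7]
orientation: [2.697, 0.598, -1.114]
ft_force: [0.0, 0.3, -0.7]
width: 62.5
grasp_force: 30.0
[ 1.14 -0.13 -1.48] [ 0.15 -0.08  0.08]
9 rows [0.319, 0.002, 0.087, 0.003, -0.002, 0.001] ok True speed 0.14 |t|13 |w|0.0 minz 90 q [-0.2   0.76  1.64 -0.43  1.43  1.16]
6 rows [0.08, 0.0, 0.028, 0.0, 0.0, 0.0] ok True speed 0.04 |t|3 |w|0.0 minz 71 q [-0.19  0.8   1.62 -0.43  1.42  1.17]
```

```bash
python3 -m jog '[[0.319,0.002,0.087,0,0,0,0.5],[0.319,0.002,0.087,0,0,0,0.5],[0.319,0.002,0.087,0,0,0,0.5],[0.319,0.002,0.087,0,0,0,0.5],[0.319,0.002,0.087,0,0,0,0.5],[0.319,0.002,0.087,0,0,0,0.5],[0.319,0.002,0.087,0,0,0,0.5],[0.319,0.002,0.087,0,0,0,0.5],[0.319,0.002,0.087,0,0,0,0.5],[0,0,0,0,0,0,0.5]]'
python3 -m jog '[[0.08,0,0.028,0,0,0,0.5],[0.08,0,0.028,0,0,0,0.5],[0.08,0,0.028,0,0,0,0.5],[0.08,0,0.028,0,0,0,0.5],[0.08,0,0.028,0,0,0,0.5],[0,0,0,0,0,0,0.5],[0,0,0,0,0,0,0.5]]'
python3 - <<'E'
from h import *
G=np.load("gT.npy");Pg,Ag=G[:3,3],G[:3,:3];T=tcp();print(Ag.T@(T[:3,3]-Pg),Ag.T@ctrl.get_obs()["ft_force"])
E
```

```text
t: 21.4
ee_pos: [448.3, -208.9, 88.2]
orientation: [2.696, 0.598, -1.117]
ft_force: [0.1, 0.4, -1.1]
width: 62.0
grasp_force: 30.0
t: 22.1
ee_pos: [455.2, -206.1, 74.4]
orientation: [2.697, 0.597, -1.113]
ft_force: [1.8, 0.4, -0.5]
width: 62.7
grasp_force: 30.0
[-3.54  0.62 -1.01] [ 1.65  0.43 -0.92]
```

```bash
python3 -m jog '[[0.03,0,0.012,0,0,0,0.5],[0.03,0,0.012,0,0,0,0.5],[0.02,0,0,0,0,0,0.5],[0,0,0,0,0,0,0.5],[0,0,0,0,0,0,0.5]]'
python3 - <<'E'
from h import *
G=np.load("gT.npy");Pg,Ag=G[:3,3],G[:3,:3];T=tcp();print(Ag.T@(T[:3,3]-Pg),Ag.T@ctrl.get_obs()["ft_force"])
E
```

```text
t: 22.6
ee_pos: [456.6, -205.5, 71.7]
orientation: [2.697, 0.597, -1.114]
ft_force: [3.5, 1.6, 3.1]
width: 62.5
grasp_force: 30.0
[-0.49  0.67 -0.14] [ 0.55 -0.03 -4.88]
```

Seated within 0.5 mm of the original pose with light contact. Release and back out.

```bash
python3 -m jog '[[0,0,0,0,0,0,0.8],[0,0,0,0,0,0,1],[0,0,0,0,0,0,1],[0,0,0,0,0,0,1],[0,0,0,0,0,0,1],[0,0,0,0,0,0,1],[0,0,0,0,0,0,1],[0,0,0,0,0,0,1]]'
python3 -m jog '[[0,0,-0.25,0,0,0,1],[0,0,-0.5,0,0,0,1],[0,0,-0.5,0,0,0,1],[0,0,-0.5,0,0,0,1],[0,0,-0.5,0,0,0,1],[0,0,-0.5,0,0,0,1],[-0.56,0,-0.56,0,0,0,1],[-0.56,0,-0.56,0,0,0,1],[-0.56,0,-0.56,0,0,0,1],[-0.56,0,-0.56,0,0,0,1],[0,0,0,0,0,0,1]]'
python3 - <<'E'
from h import *
# lid: closing poses. Lid angle a; outer-face point at distance d from hinge
b=np.array([474.5,217.7,-.01])
def lid(a,d,off=0): # point on outer face
    c,s=np.cos(a),np.sin(a);p=np.array([75-d*c,0,75.5+d*s])+(6+off)*np.array([s,0,c]);return place(b,p)[0]
for a in(1.74,1.2,.6,.1,0):print(a,lid(a,152),lid(a,130))
print(ctrl.get_obs()["qpos"])
a=optics.get_image("top");b=optics.get_image("side")
f=lambda i:cv2.resize(i,(400,400),interpolation=cv2.INTER_CUBIC)
c=cv2.cvtColor(np.hstack([f(a[215:305,380:470]),f(a[195:305,185:295])]),cv2.COLOR_RGB2BGR)
cv2.imwrite("pics/back.png",c)
E
```

```text
t: 23.4
ee_pos: [456.3, -205.5, 71.5]
orientation: [2.697, 0.597, -1.115]
ft_force: [0.3, 0.5, -0.3]
width: 87.8
grasp_force: 0.0
t: 24.5
ee_pos: [528.7, -173.3, 281.0]
orientation: [2.698, 0.595, -1.103]
ft_force: [0.1, -1.2, -0.9]
width: 87.9
grasp_force: 0.0
1.74 [581.01 216.63 224.32] [577.3  216.67 202.63]
1.2 [500.01 217.44 219.34] [507.98 217.37 198.84]
0.6 [427.44 218.17 166.28] [445.6  217.99 153.86]
0.1 [398.86 218.46  96.64] [420.75 218.24  94.45]
0 [397.5  218.47  81.5 ] [419.5  218.25  81.5 ]
[-0.13  0.61  1.39 -0.4   1.81  1.05]
```

View pics/back.png

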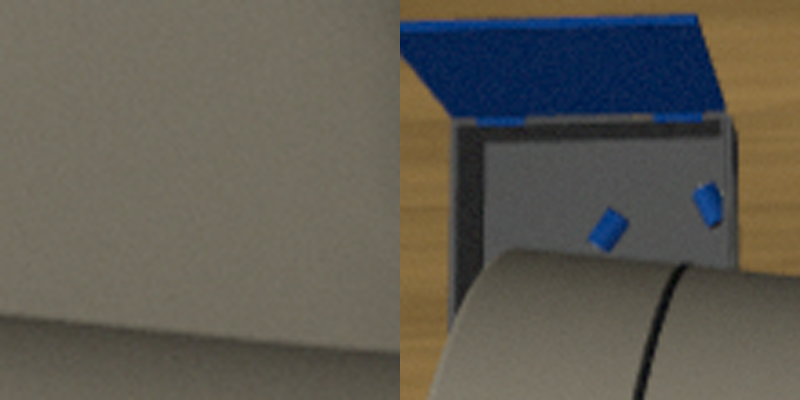

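The arm hides the rack in that view; the right half shows caps in the box and the lid still up. Next I'll plan the lid closing with shut fingers.

```bash
cat >> h.py <<'E'
BOX=np.array([474.5,217.7,-.01])
def lidpose(a,T,d=130,off=0):
    r=np.radians(T);o=6+10*abs(np.sin(a-r))+off;c,s=np.cos(a),np.sin(a)
    P=place(BOX,np.array([75-d*c,0,75.5+d*s])+o*np.array([s,0,c]))[0]
    return P,frame([-np.sin(r),0,-np.cos(r)],[0,-1,0])
E
python3 - <<'E'
from h import *
T=tcp();print(T[:3,1])
P,A=lidpose(1.74,50,130,35)
s=plan(np.array([670,150,330.]),A,14)
s=plan(P+[10,0,0],A,8,start=s);print(P,s[0])
s=plan(*lidpose(1.74,50,130,1),3,start=s)
for a,t in((1.3,45),(.9,36),(.5,26),(.2,16)):s=plan(*lidpose(a,t),6,start=s);print(s[0])
E
```

```text
[ 0.42 -0.91 -0.  ]
14 rows [0.193, -0.507, -0.345, 0.218, -0.061, 0.202] ok True speed 0.36 |t|26 |w|1.8 minz 281 q [0.15 0.91 0.76 0.16 2.33 1.78]
8 rows [0.24, -0.207, 0.368, 0.0, 0.0, 0.0] ok True speed 0.16 |t|19 |w|0.0 minz 195 q [0.23 0.97 0.95 0.2  2.07 1.82]
[619.32 216.25 195.45] [629.32 216.25 195.45]
3 rows [-0.27, -0.003, 0.247, 0.0, 0.0, 0.0] ok True speed 0.23 |t|15 |w|0.0 minz 197 q [0.24 0.89 1.09 0.21 2.01 1.82]
6 rows [-0.177, -0.003, 0.18, 0.0, 0.139, 0.0] ok True speed 0.18 |t|10 |w|0.8 minz 202 q [0.27 0.76 1.31 0.2  1.84 1.81]
[525.25 217.19 203.68]
6 rows [-0.098, -0.002, 0.203, 0.0, 0.25, 0.0] ok True speed 0.19 |t|9 |w|1.5 minz 183 q [0.3  0.63 1.53 0.18 1.59 1.82]
[475.49 217.69 182.73]
6 rows [-0.045, -0.002, 0.22, 0.0, 0.278, 0.0] ok True speed 0.22 |t|9 |w|1.7 minz 143 q [0.34 0.55 1.72 0.15 1.3  1.84]
[438.51 218.06 143.5 ]
6 rows [-0.003, -0.001, 0.161, 0.0, 0.278, 0.0] ok True speed 0.21 |t|6 |w|1.7 minz 108 q [0.38 0.5  1.87 0.12 1.04 1.88]
[423.44 218.21 107.98]
```

```bash
python3 -m jog '[[0.193,-0.507,-0.345,0.218,-0.061,0.202,0],[0.193,-0.507,-0.345,0.218,-0.061,0.202,0],[0.193,-0.507,-0.345,0.218,-0.061,0.202,0],[0.193,-0.507,-0.345,0.218,-0.061,0.202,0],[0.193,-0.507,-0.345,0.218,-0.061,0.202,0],[0.193,-0.507,-0.345,0.218,-0.061,0.202,0],[0.193,-0.507,-0.345,0.218,-0.061,0.202,0],[0.193,-0.507,-0.345,0.218,-0.061,0.202,0],[0.193,-0.507,-0.345,0.218,-0.061,0.202,0],[0.193,-0.507,-0.345,0.218,-0.061,0.202,0],[0.193,-0.507,-0.345,0.218,-0.061,0.202,0],[0.193,-0.507,-0.345,0.218,-0.061,0.202,0],[0.193,-0.507,-0.345,0.218,-0.061,0.202,0],[0.193,-0.507,-0.345,0.218,-0.061,0.202,0]]'
python3 -m jog '[[0.24,-0.207,0.368,0,0,0,0],[0.24,-0.207,0.368,0,0,0,0],[0.24,-0.207,0.368,0,0,0,0],[0.24,-0.207,0.368,0,0,0,0],[0.24,-0.207,0.368,0,0,0,0],[0.24,-0.207,0.368,0,0,0,0],[0.24,-0.207,0.368,0,0,0,0],[0.24,-0.207,0.368,0,0,0,0],[0,0,0,0,0,0,0],[0,0,0,0,0,0,0]]'
cat > rk.py <<'E'
# cup silhouette in the top/side picture vs. start picture
from h import *
def m(im):
    h=cv2.inRange(cv2.cvtColor(im,cv2.COLOR_BGR2HSV),(20,140,60),(32,255,255));return h
for n,(x,y,w,h) in(("top",(385,220,85,85)),("side",(305,180,70,60))):
    a=m(cv2.imread(f"pics/{n}.png")[y:y+h,x:x+w]);b=m(cv2.cvtColor(optics.get_image(n),cv2.COLOR_RGB2BGR)[y:y+h,x:x+w])
    ca=cv2.moments(a,True);cb=cv2.moments(b,True)
    print(n,"area",ca["m00"],cb["m00"],"shift",cb["m10"]/max(cb["m00"],1)-ca["m10"]/ca["m00"],cb["m01"]/max(cb["m00"],1)-ca["m01"]/ca["m00"],"iou",((a>0)&(b>0)).sum()/((a>0)|(b>0)).sum())
E
python3 rk.py
python3 - <<'E'
from h import *
s=plan(*lidpose(1.74,50,130,1),3)
for a,t in((1.3,45),(.9,36),(.5,26),(.2,16)):s=plan(*lidpose(a,t),6,start=s)
E
```

```text
t: 26.0
ee_pos: [669.6, 150.8, 327.2]
orientation: [2.843, -0.003, -1.335]
ft_force: [0.5, 0.1, -0.5]
width: 0.3
grasp_force: 0.0
t: 27.0
ee_pos: [628.2, 216.0, 193.9]
orientation: [2.844, -0.001, -1.332]
ft_force: [-0.1, -0.1, 0.3]
width: 0.5
grasp_force: 0.0
top area 1039.0 1240.0 shift 0.9641947902760037 1.0753353100065226 iou 0.803006329113924
side area 853.0 853.0 shift -0.0726846424384533 -0.030480656506448156 iou 0.9814169570267132
3 rows [-0.27, -0.007, 0.244, -0.001, 0.002, -0.002] ok True speed 0.23 |t|15 |w|0.0 minz 197 q [0.24 0.89 1.09 0.21 2.01 1.82]
6 rows [-0.177, -0.003, 0.18, 0.0, 0.139, 0.0] ok True speed 0.18 |t|10 |w|0.8 minz 202 q [0.27 0.76 1.31 0.2  1.84 1.81]
6 rows [-0.098, -0.002, 0.203, 0.0, 0.25, 0.0] ok True speed 0.19 |t|9 |w|1.5 minz 183 q [0.3  0.63 1.53 0.18 1.59 1.82]
6 rows [-0.045, -0.002, 0.22, 0.0, 0.278, 0.0] ok True speed 0.22 |t|9 |w|1.7 minz 143 q [0.34 0.55 1.72 0.15 1.3  1.84]
6 rows [-0.003, -0.001, 0.161, 0.0, 0.278, 0.0] ok True speed 0.21 |t|6 |w|1.7 minz 108 q [0.38 0.5  1.87 0.12 1.04 1.88]
```

The cup stands as before (side silhouette IoU 0.98; the top area only grew because the caps are gone). Pushing the lid.

```bash
python3 -m jog '[[-0.27,-0.007,0.244,0,0,0,0],[-0.27,-0.007,0.244,0,0,0,0],[-0.27,-0.007,0.244,0,0,0,0],[-0.177,-0.003,0.18,0,0.139,0,0],[-0.177,-0.003,0.18,0,0.139,0,0],[-0.177,-0.003,0.18,0,0.139,0,0],[-0.177,-0.003,0.18,0,0.139,0,0],[-0.177,-0.003,0.18,0,0.139,0,0],[-0.177,-0.003,0.18,0,0.139,0,0]]'
python3 -m jog '[[-0.098,-0.002,0.203,0,0.25,0,0],[-0.098,-0.002,0.203,0,0.25,0,0],[-0.098,-0.002,0.203,0,0.25,0,0],[-0.098,-0.002,0.203,0,0.25,0,0],[-0.098,-0.002,0.203,0,0.25,0,0],[-0.098,-0.002,0.203,0,0.25,0,0]]'
python3 -m jog '[[-0.045,-0.002,0.22,0,0.278,0,0],[-0.045,-0.002,0.22,0,0.278,0,0],[-0.045,-0.002,0.22,0,0.278,0,0],[-0.045,-0.002,0.22,0,0.278,0,0],[-0.045,-0.002,0.22,0,0.278,0,0],[-0.045,-0.002,0.22,0,0.278,0,0]]'
python3 - <<'E'
from h import *
s=plan(*lidpose(.2,12,128),6);s=plan(*lidpose(0,5,126),6,start=s);print(s)
E
```

```text
t: 28.0
ee_pos: [525.4, 217.3, 204.3]
orientation: [-2.903, 0.002, 1.199]
ft_force: [0.9, 0.2, -0.3]
width: 0.4
grasp_force: 0.4
t: 28.6
ee_pos: [475.8, 217.9, 183.2]
orientation: [-2.988, 0.002, 0.967]
ft_force: [0.2, -0.1, -0.4]
width: 0.5
grasp_force: 0.3
t: 29.2
ee_pos: [439.0, 218.5, 144.1]
orientation: [-3.061, 0.002, 0.703]
ft_force: [0.3, -0.4, 1.2]
width: 0.5
grasp_force: 0.2
6 rows [-0.0, 0.001, 0.166, -0.001, 0.385, -0.002] ok True speed 0.27 |t|7 |w|2.3 minz 107 q [0.4  0.47 1.91 0.1  0.96 1.9 ]
6 rows [0.009, -0.0, 0.102, 0.0, 0.194, 0.0] ok True speed 0.15 |t|4 |w|1.2 minz 82 q [0.43 0.47 1.99 0.05 0.77 1.96]
(array([423.5 , 218.21,  82.37]), array([[ 1.  ,  0.  , -0.09],
       [ 0.  , -1.  ,  0.  ],
       [-0.09,  0.  , -1.  ]]))
```

```bash
python3 - <<'E'
from h import *
optics.get_image("side");
for d in optics.masks_of("lid","side")[:2]:print(d["conf"],d["extent"])
for a in(.4,.5,.6,.8,1.74):
  L=[(75-k*152*np.cos(a)+6*np.sin(a)*t,y,75.5+152*k*np.sin(a)+6*np.cos(a)*t) for k in(0,1) for y in(85,-85) for t in(0,1)]
  q=proj("side",place(BOX,L));lo,hi=q.min(0),q.max(0);print(a,(lo+hi)/2,hi-lo)
E
```

```text
0.93 [301.3, 290.6, 89.8, 76.5]
0.4 [306.33 292.45] [91.34 73.06]
0.5 [304.71 289.42] [88.66 79.12]
0.6 [302.73 286.48] [85.23 85.  ]
0.8 [297.76 281.03] [76.25 95.9 ]
1.74 [261.62 269.58] [ 44.77 118.8 ]
```

The lid is following, at about 0.47 rad. Continue down to the clasp and press.

```bash
python3 -m jog '[[0,0,0.166,0,0.385,0,0],[0,0,0.166,0,0.385,0,0],[0,0,0.166,0,0.385,0,0],[0,0,0.166,0,0.385,0,0],[0,0,0.166,0,0.385,0,0],[0,0,0.166,0,0.385,0,0]]'
python3 -m jog '[[0.009,0,0.102,0,0.194,0,0],[0.009,0,0.102,0,0.194,0,0],[0.009,0,0.102,0,0.194,0,0],[0,0,0,0,0,0,0]]'
python3 -m jog '[[0.009,0,0.08,0,0.194,0,0],[0.009,0,0.08,0,0.194,0,0],[0,0,0,0,0,0,0],[0,0,0,0,0,0,0]]'
```

```text
t: 29.9
ee_pos: [425.4, 218.7, 106.7]
orientation: [-3.124, 0.002, 0.33]
ft_force: [-0.3, -0.1, -1.1]
width: 0.4
grasp_force: 0.2
t: 30.3
ee_pos: [423.8, 218.8, 94.4]
orientation: [-3.132, 0.001, 0.237]
ft_force: [0.2, -0.4, -0.6]
width: 0.2
grasp_force: 0.0
t: 30.7
ee_pos: [423.4, 218.7, 87.8]
orientation: [3.137, -0.001, -0.175]
ft_force: [-0.2, -0.5, 0.3]
width: 0.5
grasp_force: 0.0
```

```bash
python3 -m jog '[[0,0,0.06,0,0,0,0],[0,0,0,0,0,0,0]]'
python3 -m jog '[[0,0,0.06,0,0,0,0],[0,0,0,0,0,0,0]]'
python3 - <<'E'
from h import *
optics.get_image("side");
for n in("lid","clasp"):
  for d in optics.masks_of(n,"side")[:1]:print(n,d["conf"],d["extent"])
for a in(0,.05,.1,.2,.3):
  L=[(75-k*152*np.cos(a)+6*np.sin(a)*t,y,75.5+152*k*np.sin(a)+6*np.cos(a)*t) for k in(0,1) for y in(85,-85) for t in(0,1)]
  q=proj("side",place(BOX,L));lo,hi=q.min(0),q.max(0);print(a,(lo+hi)/2,hi-lo)
E
```

```text
t: 30.9
ee_pos: [423.0, 218.6, 84.9]
orientation: [3.136, -0.001, -0.175]
ft_force: [1.0, -1.1, -0.9]
width: 0.5
grasp_force: 0.0
t: 31.1
ee_pos: [422.6, 218.6, 82.6]
orientation: [3.136, -0.001, -0.175]
ft_force: [-0.1, 0.0, 5.6]
width: 0.3
grasp_force: 2.9
lid 0.86 [306.6, 304.4, 93.2, 63.7]
clasp 0.77 [355.4, 308.7, 9.2, 40.8]
0 [309.18 306.27] [94.54 68.43]
0.05 [309.09 304.66] [94.69 65.22]
0.1 [308.96 303.01] [94.76 61.95]
0.2 [308.46 298.65] [94.39 60.66]
0.3 [307.58 295.54] [93.25 66.88]
```

```bash
python3 -m jog '[[0,0,0.03,0,0,0,0],[0,0,0,0,0,0,0]]'; python3 -m jog '[[0,0,0.03,0,0,0,0],[0,0,0,0,0,0,0]]'; python3 -m jog '[[0,0,0.03,0,0,0,0],[0,0,0,0,0,0,0]]'
```

```text
t: 31.45
ee_pos: [422.6, 218.7, 82.2]
orientation: [3.137, -0.001, -0.174]
ft_force: [-1.5, -2.7, 15.8]
width: 0.5
grasp_force: 7.8
t: 31.65
ee_pos: [422.7, 218.7, 81.9]
orientation: [3.137, -0.001, -0.174]
ft_force: [-4.2, -3.6, 27.1]
width: 0.5
grasp_force: 13.3
t: 31.85
ee_pos: [422.7, 218.7, 81.6]
orientation: [-3.137, 0.001, 0.174]
ft_force: [-4.8, -5.1, 36.8]
width: 0.4
grasp_force: 19.0
```

Solid contact at the shut lid's height with 37 N, well past the clasp's 12 N. I'll lift off clear and inspect.

```bash
python3 -m jog '[[0,0,-0.1,0,0,0,0],[0,0,-0.5,0,0,0,0],[0,0,-1,0,0,0,0],[0,0,-1,0,0,0,0],[0,0,-1,0,0,0,0],[0,-1,-0.5,0,0,0,0],[0,1,-0.5,0,0,0,0],[0,1,-0.5,0,0,0,0],[0,1,0,0,0,0,0],[0,1,0,0,0,0,0],[0,1,0,0,0,0,0],[0,1,0,0,0,0,0],[0,0,0,0,0,0,0]]'
python3 rk.py
python3 - <<'E'
from h import *
a=optics.get_image("top");b=optics.get_image("side")
for n in("lid","clasp"):
  for d in optics.masks_of(n,"side")[:1]:print(n,d["conf"],d["extent"])
f=lambda i:cv2.resize(i,(400,300),interpolation=cv2.INTER_CUBIC)
c=cv2.cvtColor(np.vstack([np.hstack([f(b[255:375,235:395]),f(b[285:345,320:400])]),np.hstack([f(a[200:305,180:320]),f(a[150:330,130:370])])]),cv2.COLOR_RGB2BGR)
cv2.imwrite("pics/end.png",c)
E
```

```text
t: 33.15
ee_pos: [443.9, 15.2, 281.4]
orientation: [3.135, -0.007, -0.177]
ft_force: [-0.7, -0.2, -0.5]
width: 0.3
grasp_force: 0.0
top area 1039.0 1240.0 shift 1.0408076935018116 0.9721095035549041 iou 0.8015810276679842
side area 853.0 854.0 shift -0.06777292432549586 -0.03243271440377171 iou 0.9871944121071012
lid 0.89 [306.1, 305.1, 96.4, 65.8]
```

View pics/end.png

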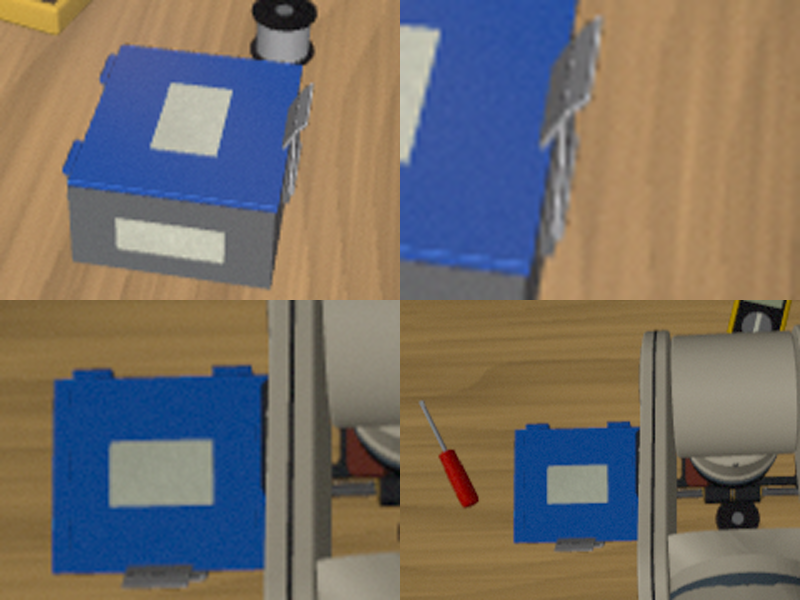

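The lid lies flat on the box, with the clasp's lip over its front edge (at (545,140) in the upper right crop). The cup is back in the rack and the bystanders are where they were.

```bash
python3 -c "
from workcell import ctrl
print(ctrl.close_job())"
```

```text
the job is handed in; nothing more can be done
None
```

The job is handed in at about 33 s: the empty cup is back in its rack, the lid is shut under the clasp, and the bystanders were left alone. All eight capacitors should be in the box: the cup was empty after pouring, though I saw only about six of them in the pictures.

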